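# Change over the instrument trays

### The arm

A 6-joint arm with a two-finger parallel gripper is mounted at the origin on the work surface. World frame = base frame: x ahead of the robot, y to its left, z up, the work surface at z = 0. Lengths are in m, angles in rad, forces in N, time in s.
With the tool pointing down it reaches from about 0.275 to 0.975 m from the base axis. Payload 8.4 kg.
Tool frame: the origin (TCP) lies at the very end of the fingers, on their centre line; the grasp point (between the pads) lies 19 mm behind it (ctrl.grip_point_offset is the distance from the TCP to the grasp point, in m); z points along the fingers, x is the direction in which the jaws open and shut, and the axes are right-handed (so a half turn about z gives the same grasp; the last joint's range is limited). The gripper opens to 92 mm and grips with 3 to 60 N. Pads are 20 mm wide; open, the fingers measure 128 mm over their backs; the gripper's body (75 mm by 189 mm) begins 69 mm behind the grasp point.
Start: joints at [-1.145, 0.353, 1.633, -0, 1.155, -0.002], TCP at [0.259, -0.569, 0.215] pointing down, gripper open.
Joint ranges: [-2.63, 2.63], [-0.92, 2.1], [0.06, 2.66], [-1.3, 4.44], [0, 2.69], [-3.02, 3.02]. Speed limits (rad/s): [2.22, 2.22, 2.79, 3.14, 3.14, 3.14].

### API

Orientations are given as a 3x3 rotation matrix whose columns are the frame's x, y, z axes.
In Python, from rig import ctrl, optics gives the robot as it stands. The module is installed in compiled form; this text tells all that it offers.
- The arm moves only by the tool arm_command, never from a script. Its argument "steps" is a list of rows, each a list of 5 numbers: the shift along the tool's x, y, z in mm, then the turn about the tool's z in degrees, then the closure, from 0 (fully open) to 1 (shut). In form: [[dx, dy, dz, spin, hand], ...]. A call has 1 to 5 rows; each row is the pose to reach, as a shift and turn from the pose measured when the call began, along the tool's axes at that moment; what a row does not reach only later rows make up. A row lasts 1/10 s, in which the tool goes at most 50 mm and 8.59 degrees, less where a joint would pass 70% of its speed; a pose out of reach is approached as far as the arm can. A call with a gripper value outside its range is refused whole. The fingers move at their own pace and stop on an object; "squeeze" is the grip in N (left out, the last holds). Time passes only in rows, so rows that repeat a pose let the fingers close. It gives the time, the measured TCP pose, the force and the opening at its end, in the units of the state.
- ctrl.observe(): the state, without advancing time (a new reading comes with each control period).
- optics.snapshot(name): name is "side" or "top" or "wrist"; returns a dict with "frame" (480x640x3 uint8, blue, green, red), "intrinsics" (3x3 intrinsics, pixels), "k1" (the pictures are not rectified: a ray, as slopes to the right and down, at radius r is drawn at 1 + k1 r^2 times it, then the intrinsics apply), "world_from_camera" (4x4, takes a point from camera to world coordinates). Camera axes: x right, y down, z forward; pixel columns grow to the right and rows downward; lengths in m; the calibration is good to about 2 mm. A picture is of the moment at which its call begins. There is no depth.
- ctrl.close_job(): hands the job in, once; it reports no verdict.
The state is a dict: "t": time; "joint_pos": joint angles; "joint_vel": joint speeds; "tau": joint torques, N m; "eef_pos": TCP position; "tcp_rot": TCP orientation; "wrist_force": force on the tool from outside, world axes, zero at the start; "wrist_torque": the same for the moment, N m; "grip_width": opening from 0.0 (shut) to 1.0 (fully open).
Only numpy, scipy, OpenCV 4.12 (cv2) and the standard library are available. Lean on these libraries where they do the work, as an engineer would, in place of code of your own. Each camera call takes 0.05 s, during which the arm holds its last target.

### The job

Two low white housings stand on the bench, each with a steel tray on rails: one tray stands drawn out and is empty, the other is in and carries a cassette of instruments. First push the empty tray fully home; then hook a fingertip behind the upturned lip of the other tray and draw it out along its rails as far as it goes. Do not pinch a tray's front, do not touch or lift the cassette, leave the things standing about where they are, and finish clear of everything.

Things in the scene. Friction and masses are not known exactly. Their poses are not given: they have to be found in the camera images.
- empty_tray (a joint): How far the empty tray is drawn out, m: 0 home, 0.11 at its front stop; starts at 0.07 to 0.11. It slides along its lip's -x (towards the robot, yaw within 0.15 rad), rail friction about 2 N, some damping, no spring, stays where left. Steel tray 150 wide, 280 mm long, 0.7 kg; floor 24 mm and side walls 37 mm above the work surface. Either tray may be the left one; they are not parallel.
- full_tray (a joint): The same for the full tray, which carries the cassette; starts home or up to 0.012 out. Each tray runs in its own fixed white housing, 220 deep, 190 wide, 85 mm high, open at the front.
- empty_lip (a point): upturned steel lip across the front of the empty tray: a plate 140 mm wide and 3 mm thick, standing 38 mm above the tray floor. Origin: middle of its top edge, 62 mm above the work surface, at the plate's front side (the plate fills x = 0 to 3 mm of its frame). Its x axis runs along the rails, towards the housing (away from the robot), z up. With the tray home the origin lies 68 mm in front of the housing's front edge.
- full_lip (a point): the same lip on the full tray. To be hooked: behind it (x = 3 to 73 mm of its frame) lies the bare tray floor, 38 mm below its top edge and open to above; at x = 73 mm an 8 mm high cross bar keeps the cassette off (with the tray home the housing's roof, 85 mm high, begins at x = 68 mm).
- empty_front (a point): steel front plate of the empty tray, 150 mm wide, 5 mm thick, 34 mm high, fixed against the lip's front. Origin: middle of its top edge, 54 mm above the work surface, at its rear side (the plate fills x = -5 to 0 mm of its frame, whose axes are the lip's). Its -x face is the one to push on.
- full_front (a point): the same front plate on the full tray
- cassette: loose shallow steel instrument cassette, 100 x 90 x 20 mm, 0.25 kg, lying flat on the full tray's floor behind the cross bar, under the housing's roof; rides along with the tray. Origin: centre of its underside.
- jar: bystander: small amber jar, 42 mm in diameter, 55 mm high, between the trays. Origin: centre of its underside.
- beaker: bystander: white cup, 68 mm in diameter, 85 mm high, outside the left tray. Origin: centre of its underside.
- bottle: bystander: white bottle, 60 mm in diameter, 150 mm high, outside the right tray. Origin: centre of its underside.

How it is judged:
On the way, in this order (a step that is already met when the one before it is completed fails the run):
1. the empty tray is pushed home (within 6 mm) while the full tray is still in (value of joint empty_tray below 0.006 m and value of joint full_tray below 0.025 m), for 0.2 s.
2. the full tray is on its way out, drawn by a finger against its lip (value of joint full_tray between 0.03 and 0.1 m and contact force between the fingers and full_tray_c0 above 0.3 N), for 0.1 s.
3. the full tray is drawn out to its stop (within 6 mm) (value of joint full_tray above 0.104 m), for 0.2 s.
At the end, for the whole second after the job is handed in: The empty tray is home within 6 mm, the full tray is at its front stop within 6 mm and at rest, and the cassette lies flat on it behind the cross bar (value of joint empty_tray below 0.006 m and value of joint full_tray above 0.104 m and velocity of joint full_tray between -0.01 and 0.01 m/s and linear speed of cassette below 0.02 m/s and angle between cassette's own z axis and vertical below 0.1 rad and z of cassette in the frame of full_lip between -0.045 and -0.03 m and x of cassette in the frame of full_lip above 0.1 m); the robot touches nothing.
It fails at once if a tray's front is pinched between the fingers ((contact force between the fingers and full_tray_c0 above 2 N and contact force between the fingers and full_tray_c1 above 2 N) or (contact force between the fingers and empty_tray_c0 above 2 N and contact force between the fingers and empty_tray_c1 above 2 N)).
It fails at once if the cassette is touched by the robot or lifted (contact force between any of the arm, the fingers and cassette above 0.5 N or height (world z) of cassette above 0.04 m).
It fails at once if a bystander is moved by more than 15 mm (distance of any of jar, beaker, bottle from where it was at the start of the episode above 0.015 m).
It also fails if it takes over 58 s, if anything falls off the work surface, if the arm or the gripper's body presses on something with over 40 N, if the wrist force passes 120 N, or if a joint passes its speed limit or range.

## Working session

There is one attempt and no reset: what is moved stays moved. The work goes in short steps, Python scripts to look and compute and a tool call to move; the robot and the scene stay as the last step left them, time stands still between calls to the robot, and variables do not carry over. Pictures are saved under pics/ and viewed, and the job is handed in when it is done.

Besides the shell and the picture viewer there is one more tool, called by a JSON object that holds its "method" and its "body". arm_command: Moves the arm, as the interface text tells. Its arguments: {"type":"object","properties":{"steps":{"type":"array"},"squeeze":{"type":"number"}},"required":["steps"]}

```bash
mkdir -p pics; cat > h.py <<'E'
import numpy as np, cv2
from rig import ctrl, optics
def ray(s,u,v):
    K=np.array(s["intrinsics"]);k=s["k1"]
    d=np.array([(u-K[0,2])/K[0,0],(v-K[1,2])/K[1,1]]);x=d.copy()
    for _ in range(30): x=d/(1+k*(x@x))
    T=np.array(s["world_from_camera"]);return T[:3,3],T[:3,:3]@np.array([x[0],x[1],1])
def at(s,u,v,z):
    o,d=ray(s,u,v);return o+d*(z-o[2])/d[2]
def proj(s,p):
    T=np.linalg.inv(np.array(s["world_from_camera"]));c=T[:3,:3]@np.array(p)+T[:3,3]
    x=c[:2]/c[2];x=x*(1+s["k1"]*(x@x));K=np.array(s["intrinsics"]);return K[0,0]*x[0]+K[0,2],K[1,1]*x[1]+K[1,2]
E
python3 - <<'E'
from h import *
import pickle
for n in ("top","side"):
    s=optics.snapshot(n);cv2.imwrite(f"pics/{n}0.png",s["frame"]);pickle.dump(s,open(n+"0.pkl","wb"))
    print(n,np.round(s["world_from_camera"],3).tolist(),s["intrinsics"],s["k1"])
o=ctrl.observe();print(o["t"],o["eef_pos"],np.round(o["tcp_rot"],3))
E
```

```text
top [[0.007, -0.994, 0.105, 0.48], [-1.0, -0.008, -0.005, 0.01], [0.006, -0.105, -0.994, 1.634], [0.0, 0.0, 0.0, 1.0]] [[563.73557765   0.         318.42597132]
 [  0.         563.73557765 234.60056361]
 [  0.           0.           1.        ]] -0.037892033252163004
side [[-0.8, -0.434, 0.415, 0.109], [-0.601, 0.577, -0.554, 0.684], [0.001, -0.692, -0.722, 0.985], [0.0, 0.0, 0.0, 1.0]] [[541.72150481   0.         318.29777332]
 [  0.         541.72150481 249.34682721]
 [  0.           0.           1.        ]] -0.03159234166895945
0.1 [ 0.2591166  -0.56828975  0.21396777] [[ 0.415 -0.91  -0.   ]
 [-0.91  -0.415  0.001]
 [-0.001  0.    -1.   ]]
```

View pics/top0.png

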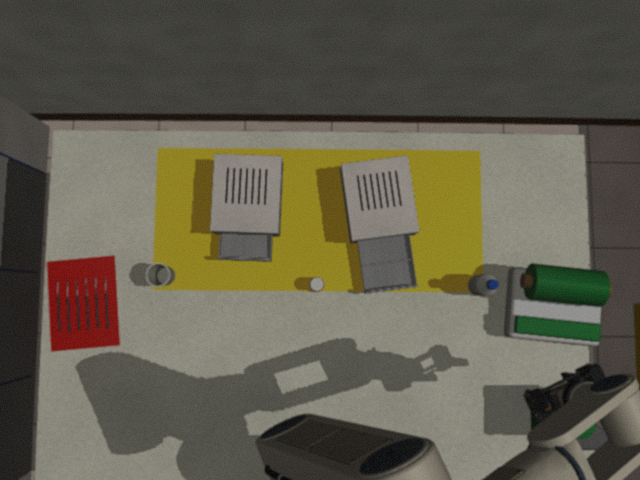

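View pics/side0.png

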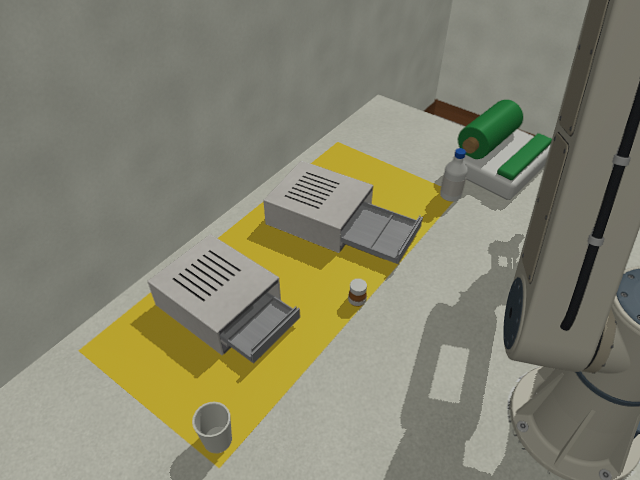

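The top view shows the empty tray on the right, its front at about (390,288). The full tray is on the left, its front at about (245,259). The jar is at (317,284). I'll enlarge both trays next.

```bash
python3 - <<'E'
import pickle,cv2,numpy as np
t=pickle.load(open("top0.pkl","rb"))["frame"];s=pickle.load(open("side0.pkl","rb"))["frame"]
def crop(f,x,y,w,h,k,n):
    c=cv2.resize(f[y:y+h,x:x+w],None,fx=k,fy=k,interpolation=cv2.INTER_CUBIC)
    for i in range(0,w,10): cv2.putText(c,str(x+i),(i*k,8),0,.3,(0,0,255),1);cv2.line(c,(i*k,8),(i*k,14),(0,0,255),1)
    for i in range(0,h,10): cv2.putText(c,str(y+i),(0,i*k+3),0,.3,(0,0,255),1)
    cv2.imwrite(n,c)
crop(t,205,225,80,45,10,"pics/c1.png");crop(t,340,225,80,75,8,"pics/c2.png")
crop(s,215,270,95,95,6,"pics/c3.png");crop(s,335,190,95,80,8,"pics/c4.png")
E
```

```text
(no output)
```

View pics/c1.png

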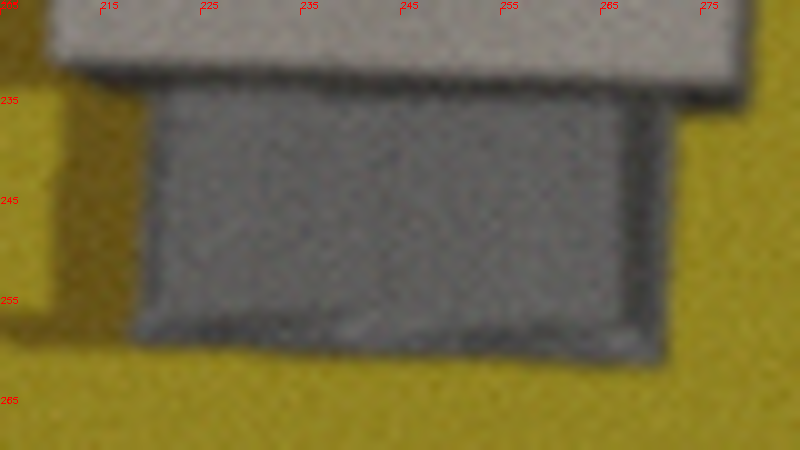

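View pics/c2.png

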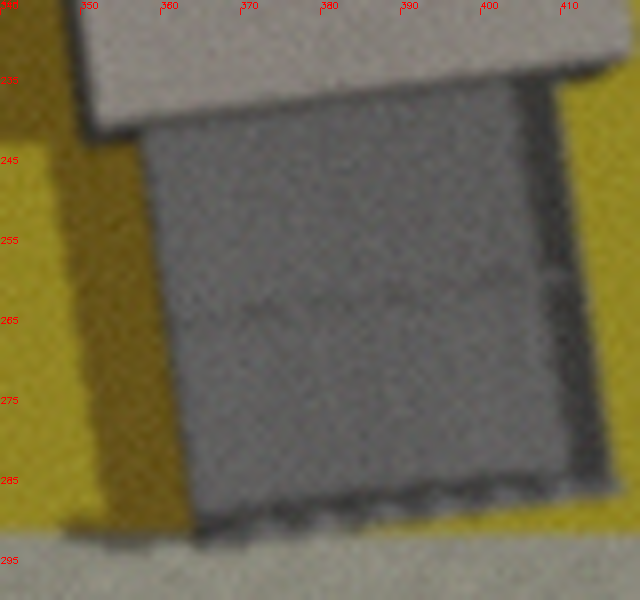

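View pics/c3.png

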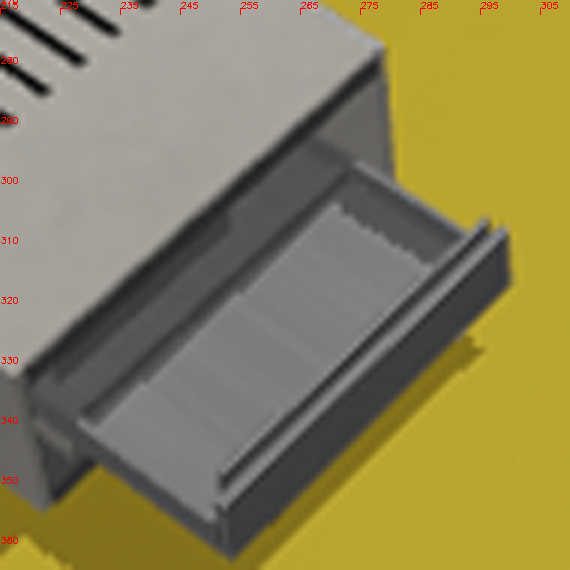

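View pics/c4.png

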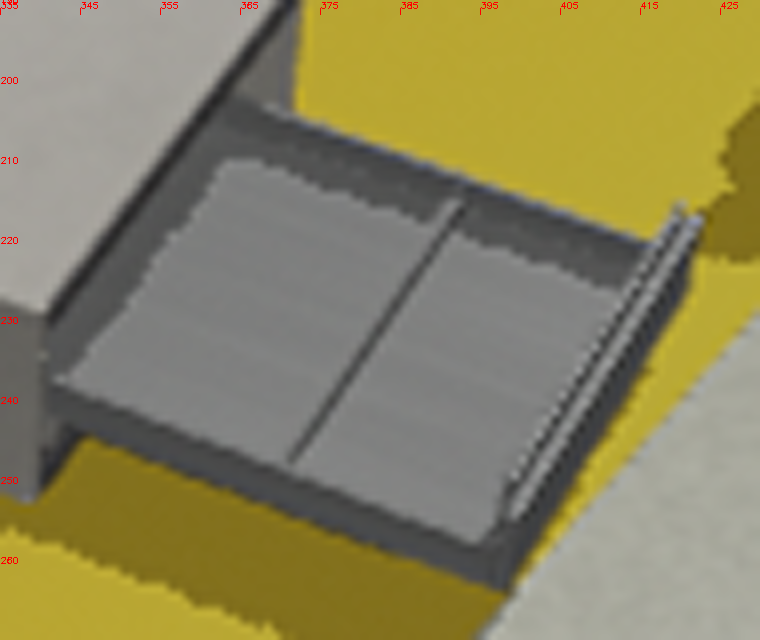

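```bash
python3 - <<'E'
from h import *
import pickle
t=pickle.load(open("top0.pkl","rb"));s=pickle.load(open("side0.pkl","rb"))
def pr(n,c,a,b,z):
    p=at(c,*a,z);q=at(c,*b,z);d=p-q
    print(n,np.round(p,4),np.round(q,4),"mid",np.round((p+q)/2,4),"len",np.linalg.norm(d).round(4),"yaw",np.arctan2(-d[0],d[1]).round(4))
pr("E top front",t,(364.5,291.5),(416,286),.054)
pr("F top front",t,(218.3,258.7),(271,261.2),.054)
pr("E side front",s,(399.5,254.5),(422,217),.054)
pr("F side front",s,(252,354),(299,308.5),.054)
pr("E roof",t,(352,241),(417.5,232),.085)
pr("F roof",t,(211,232.0),(279,234),.085)
pr("E roof back",t,(342,163),(409,155.5),.085)
pr("F roof back",t,(214,154),(283,156),.085)
pr("F roof side",s,(219,332),(279,279),.085)
pr("E roof side",s,(340.5,229),(372,187),.085)
print("jar",at(t,317,284,.055),"beaker",at(t,159,275,.085),"bottle",at(t,490,284,.15))
E
```

```text
E top front [ 0.4887 -0.1286  0.054 ] [ 0.5049 -0.2729  0.054 ] mid [ 0.4968 -0.2008  0.054 ] len 0.1452 yaw 0.1122
F top front [0.5771 0.2816 0.054 ] [0.5713 0.1336 0.054 ] mid [0.5742 0.2076 0.054 ] len 0.1481 yaw -0.0391
E side front [ 0.4813 -0.1318  0.054 ] [ 0.5031 -0.2782  0.054 ] mid [ 0.4922 -0.205   0.054 ] len 0.1481 yaw 0.1478
F side front [0.576  0.2832 0.054 ] [0.5717 0.1362 0.054 ] mid [0.5739 0.2097 0.054 ] len 0.1471 yaw -0.0292
E roof [ 0.6271 -0.0915  0.085 ] [ 0.6535 -0.2731  0.085 ] mid [ 0.6403 -0.1823  0.085 ] len 0.1835 yaw 0.1448
F roof [0.6489 0.2984 0.085 ] [0.6449 0.1103 0.085 ] mid [0.6469 0.2043 0.085 ] len 0.1882 yaw -0.0214
E roof back [ 0.8464 -0.0632  0.085 ] [ 0.8698 -0.2517  0.085 ] mid [ 0.8581 -0.1575  0.085 ] len 0.1899 yaw 0.1235
F roof back [0.8693 0.2962 0.085 ] [0.865  0.1024 0.085 ] mid [0.8671 0.1993 0.085 ] len 0.1939 yaw -0.0219
F roof side [0.648  0.2978 0.085 ] [0.6415 0.1172 0.085 ] mid [0.6448 0.2075 0.085 ] len 0.1807 yaw -0.0363
E roof side [ 0.6248 -0.0919  0.085 ] [ 0.6499 -0.2686  0.085 ] mid [ 0.6374 -0.1802  0.085 ] len 0.1784 yaw 0.1412
jar [0.50856631 0.0041266  0.055     ] beaker [0.52896725 0.43829172 0.085     ] bottle [ 0.50986013 -0.45180089  0.15      ]
```

```bash
cat >> h.py <<'E'
def go(x,y,z,yawdeg):
    "tool shift (mm) and spin to reach world TCP with -toolY at yaw"
    o=ctrl.observe();R=np.array(o["tcp_rot"]);d=R.T@(np.array([x,y,z])-np.array(o["eef_pos"]))*1000
    a=np.degrees(np.arctan2(-R[1,1],-R[0,1]))
    print("t",round(o["t"],2),"pos",np.round(o["eef_pos"],4),"yaw",a.round(2),"F",np.round(o["wrist_force"],1),"shift",d.round(1),"spin",round(a-yawdeg,1),"tilt",R[:,2].round(3))
E
python3 -c "
from h import *
go(.44,-.21,.2,7.4)"
```

```text
t 0.1 pos [ 0.2591 -0.5683  0.214 ] yaw 24.51 F [-0.1 -0.2 -0.8] shift [-250.9 -313.2   14.3] spin 17.1 tilt [-0.     0.001 -1.   ]
```

{"method": "arm_command", "body": {"steps": [[-25, -31, 1, 2, 1], [-50, -62, 3, 5, 1], [-75, -94, 4, 8, 1], [-100, -125, 6, 11, 1], [-125, -156, 8, 14, 1]], "squeeze": 20}}

```text
t: 0.6
eef_pos: [0.3495, -0.3882, 0.2058]
tcp_rot: [[0.18, -0.984, -0.001], [-0.984, -0.18, 0.001], [-0.002, 0.0, -1.0]]
wrist_force: [1.3, 0.5, 0.4]
grip_width: 0.588
```

```bash
python3 -c "
from h import *
go(.44,-.21,.2,7.4)"
```

```text
t 0.6 pos [ 0.3495 -0.3882  0.2058] yaw 10.37 F [1.3 0.5 0.4] shift [-159.  -121.1    6. ] spin 3.0 tilt [-0.001  0.001 -1.   ]
```

{"method": "arm_command", "body": {"steps": [[-35, -27, 1, 1, 1], [-70, -54, 3, 2, 1], [-105, -81, 4, 3, 1], [-140, -107, 5, 3, 1], [-159, -121, 6, 3, 1]]}}

```text
t: 1.1
eef_pos: [0.4406, -0.2073, 0.1998]
tcp_rot: [[0.13, -0.992, -0.001], [-0.992, -0.13, 0.002], [-0.002, 0.001, -1.0]]
wrist_force: [0.1, -0.6, 0.3]
grip_width: 0.152
```

```bash
python3 -c "
from h import *
go(.44,-.21,.038,7.4)
s=optics.snapshot('wrist');cv2.imwrite('pics/w1.png',s['frame'])
s=optics.snapshot('top');cv2.imwrite('pics/t1.png',s['frame'])"
```

```text
t 1.1 pos [ 0.4406 -0.2073  0.1998] yaw 7.45 F [ 0.1 -0.6  0.3] shift [  2.9   0.8 161.8] spin 0.1 tilt [-0.001  0.002 -1.   ]
```

View pics/w1.png

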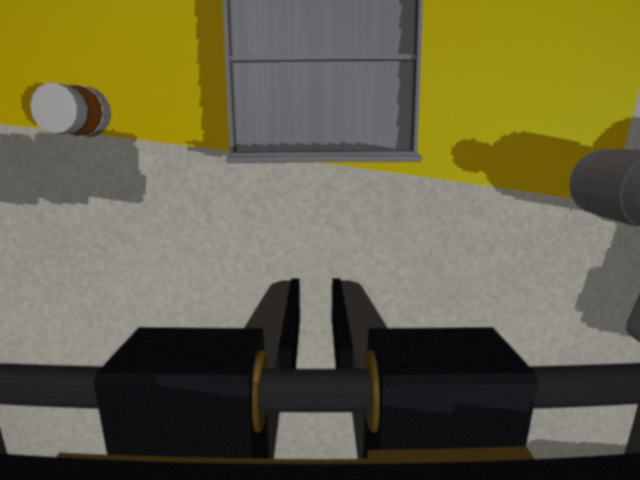

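The wrist view shows the empty tray's front edge at cols 228–421, row 157, level and centred on the fingers (col ~317). So I'll descend in front of it.

{"method": "arm_command", "body": {"steps": [[2, 0, 40, 0, 1], [3, 0, 80, 0, 1], [3, 0, 120, 0, 1], [3, 0, 150, 0, 1], [3, 0, 162, 0, 1]]}}

```text
t: 1.7
eef_pos: [0.4386, -0.2102, 0.0351]
tcp_rot: [[0.131, -0.991, -0.005], [-0.991, -0.131, 0.004], [-0.005, 0.005, -1.0]]
wrist_force: [-0.0, 0.5, 0.4]
grip_width: 0.005
```

```bash
python3 -c "
from h import *
o=ctrl.observe();print(o['grip_width'])
go(.557,-.192,.038,7.4)"
```

```text
0.005125929374328786
t 1.7 pos [ 0.4386 -0.2102  0.0351] yaw 7.52 F [-0.   0.5  0.4] shift [  -2.6 -119.7   -3.4] spin 0.1 tilt [-0.005  0.004 -1.   ]
```

{"method": "arm_command", "body": {"steps": [[0, -20, -1, 0, 1], [-1, -40, -2, 0, 1], [-1, -60, -3, 0, 1], [-2, -80, -3, 0, 1], [-2, -95, -3, 0, 1]]}}

```text
t: 2.2
eef_pos: [0.5332, -0.1964, 0.0383]
tcp_rot: [[0.131, -0.991, -0.005], [-0.991, -0.131, 0.004], [-0.004, 0.005, -1.0]]
wrist_force: [-3.1, -1.9, 2.2]
grip_width: 0.005
```

```bash
python3 -c "
from h import *
go(.557,-.192,.038,7.4)"
```

```text
t 2.2 pos [ 0.5332 -0.1964  0.0383] yaw 7.52 F [-3.1 -1.9  2.2] shift [ -1.2 -24.2   0.2] spin 0.1 tilt [-0.005  0.004 -1.   ]
```

Contact is about 3 N, which matches the rail friction. I'll go on slowly until the home stop pushes back.

{"method": "arm_command", "body": {"steps": [[0, -6, 0, 0, 1], [0, -11, 0, 0, 1], [0, -16, 0, 0, 1], [0, -20, 0, 0, 1], [0, -22, 0, 0, 1]]}}

```text
t: 2.7
eef_pos: [0.5552, -0.1936, 0.0383]
tcp_rot: [[0.131, -0.991, -0.005], [-0.991, -0.131, 0.004], [-0.004, 0.005, -1.0]]
wrist_force: [-2.0, -1.7, 1.4]
grip_width: 0.006
```

{"method": "arm_command", "body": {"steps": [[0, -2, 0, 0, 1], [0, -4, 0, 0, 1], [0, -4, 0, 0, 1]]}}

```text
t: 3.0
eef_pos: [0.5587, -0.1931, 0.0382]
tcp_rot: [[0.131, -0.991, -0.006], [-0.991, -0.131, 0.004], [-0.004, 0.006, -1.0]]
wrist_force: [-3.8, -1.3, 3.2]
grip_width: 0.007
```

{"method": "arm_command", "body": {"steps": [[0, -2, 0, 0, 1], [0, -4, 0, 0, 1], [0, -4, 0, 0, 1]]}}

```text
t: 3.3
eef_pos: [0.5588, -0.1929, 0.0381]
tcp_rot: [[0.132, -0.991, -0.014], [-0.991, -0.132, 0.004], [-0.005, 0.013, -1.0]]
wrist_force: [-17.0, -6.5, 14.5]
grip_width: 0.005
```

The stop is firm: the TCP didn't move and the force rose to 17 N. I'll back off and lift.

{"method": "arm_command", "body": {"steps": [[0, 10, 0, 0, 1], [0, 25, 0, 0, 1], [0, 40, -30, 0, 1], [0, 45, -70, 0, 1], [0, 45, -110, 0, 1]]}}

```text
t: 3.8
eef_pos: [0.514, -0.1991, 0.1493]
tcp_rot: [[0.131, -0.991, -0.015], [-0.991, -0.131, 0.005], [-0.006, 0.014, -1.0]]
wrist_force: [0.9, -0.4, 0.5]
grip_width: 0.006
```

```bash
python3 -c "
from h import *
s=optics.snapshot('top');cv2.imwrite('pics/t2.png',s['frame'][130:310,140:440].repeat(2,0).repeat(2,1))
s=optics.snapshot('side');cv2.imwrite('pics/s2.png',s['frame'])
go(.613,.208,.18,-1.5)"
```

```text
t 3.9 pos [ 0.5186 -0.2005  0.1538] yaw 7.55 F [-0.1  0.7  0.1] shift [-392.6 -147.2  -26.3] spin 9.0 tilt [-0.005  0.001 -1.   ]
```

View pics/t2.png

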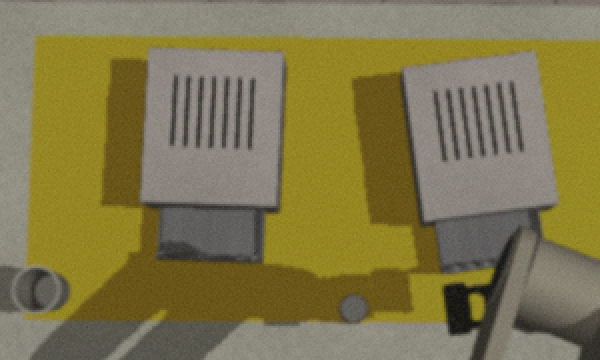

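View pics/s2.png

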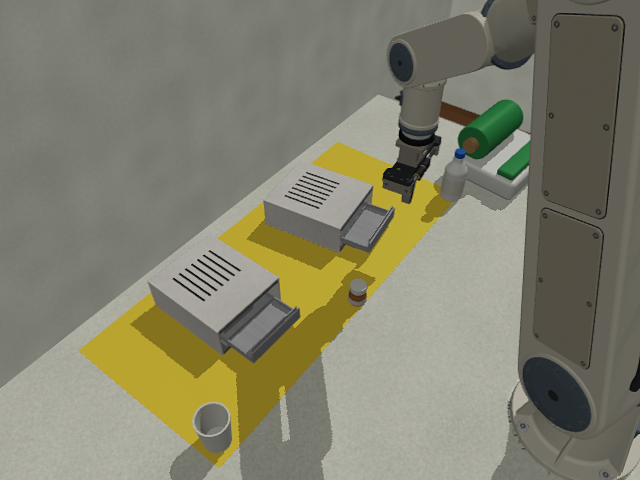

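The empty tray is home, with the same protrusion as the full one (side view, front at ~(380,230)), and the bystanders haven't moved. Next I'll go to the front of the full tray and take a wrist look.

```bash
python3 -c "
from h import *
go(.5,.21,.19,-1.6)"
```

```text
t 3.9 pos [ 0.5186 -0.2005  0.1538] yaw 7.55 F [-0.1  0.7  0.1] shift [-409.5  -35.4  -35.8] spin 9.1 tilt [-0.005  0.001 -1.   ]
```

{"method": "arm_command", "body": {"steps": [[-20, 10, -25, 1, 1], [-65, 10, -35, 3, 1], [-112, 8, -36, 5, 1], [-160, 0, -36, 7, 1], [-208, -8, -36, 9, 1]]}}

```text
t: 4.4
eef_pos: [0.4986, 0.0083, 0.1896]
tcp_rot: [[-0.028, -1.0, -0.004], [-1.0, 0.028, 0.001], [-0.001, 0.004, -1.0]]
wrist_force: [1.6, 0.4, -0.1]
grip_width: 0.003
```

```bash
python3 -c "
from h import *
go(.5,.21,.19,-1.6)"
```

```text
t 4.4 pos [0.4986 0.0083 0.1896] yaw -1.58 F [ 1.6  0.4 -0.1] shift [-2.016e+02  4.200e+00 -2.000e-01] spin 0.0 tilt [-0.004  0.001 -1.   ]
```

{"method": "arm_command", "body": {"steps": [[-48, 1, 0, 0, 1], [-96, 2, 0, 0, 1], [-145, 3, 0, 0, 1], [-190, 4, 0, 0, 1], [-201, 4, 0, 0, 1]]}}

```text
t: 4.9
eef_pos: [0.4996, 0.2131, 0.1891]
tcp_rot: [[-0.025, -1.0, -0.003], [-1.0, 0.025, 0.003], [-0.003, 0.004, -1.0]]
wrist_force: [0.7, -0.5, -1.3]
grip_width: 0.003
```

```bash
python3 -c "
from h import *
import pickle
s=optics.snapshot('wrist');cv2.imwrite('pics/w3.png',s['frame']);pickle.dump(s,open('w3.pkl','wb'))
go(.5,.21,.19,-1.6)"
```

```text
t 4.95 pos [0.4997 0.2125 0.1891] yaw -1.4 F [-0.3  0.4 -0.6] shift [ 2.5 -0.4 -0.9] spin 0.2 tilt [-0.004  0.002 -1.   ]
```

View pics/w3.png

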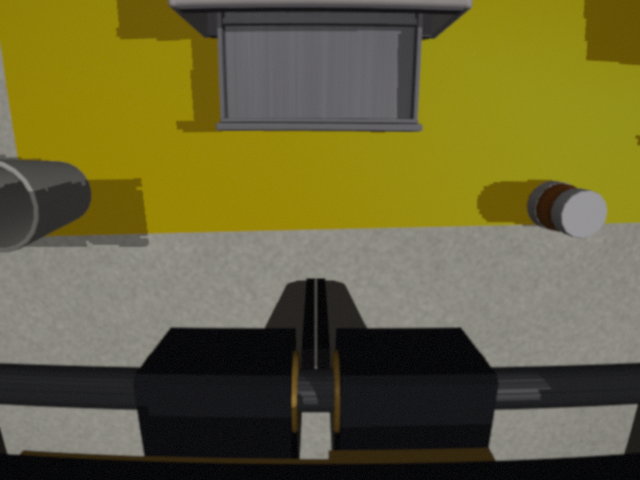

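The full tray's front edge runs (218,129)–(421,129) and the lip top is near row 122. The roof edge is at about row 10.

```bash
python3 -c "
from h import *
import pickle
s=pickle.load(open('w3.pkl','rb'))
for a in ((218,129,.054),(421,129,.054),(223,122,.062),(415,122,.062),(172,10,.085),(470,8,.085)): print(at(s,*a).round(4))
cv2.imwrite('pics/w3c.png',cv2.resize(s['frame'][0:140,200:440],None,fx=3.3,fy=3.3,interpolation=2))
go(.615,.208,.18,-1.5)"
```

```text
[0.5784 0.2818 0.054 ]
[0.5749 0.1347 0.054 ]
[0.5828 0.276  0.062 ]
[0.5796 0.1411 0.062 ]
[0.6509 0.2985 0.085 ]
[0.6476 0.1134 0.085 ]
t 4.95 pos [0.4997 0.2125 0.1891] yaw -1.4 F [-0.3  0.4 -0.6] shift [   1.7 -115.4    8.7] spin 0.1 tilt [-0.004  0.002 -1.   ]
```

View pics/w3c.png

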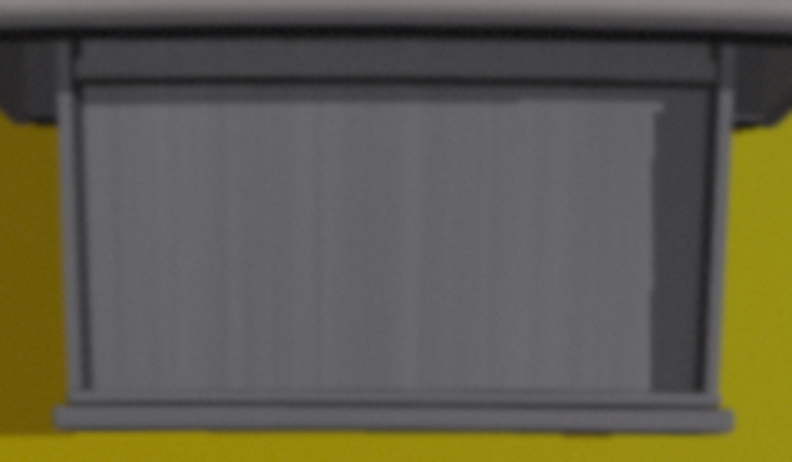

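{"method": "arm_command", "body": {"steps": [[1, -30, 0, 0, 1], [1, -65, 0, 0, 1], [2, -100, 0, 0, 1], [2, -111, 0, 0, 1], [2, -111, 0, 0, 1]]}}

```text
t: 5.45
eef_pos: [0.6112, 0.2061, 0.1877]
tcp_rot: [[-0.026, -1.0, -0.005], [-1.0, 0.026, 0.002], [-0.002, 0.005, -1.0]]
wrist_force: [0.1, 0.8, 1.0]
grip_width: 0.005
```

```bash
python3 -c "
from h import *
go(.611,.208,.036,-1.5)"
```

```text
t 5.45 pos [0.6112 0.2061 0.1877] yaw -1.51 F [0.1 0.8 1. ] shift [ -1.6  -0.5 151.7] spin -0.0 tilt [-0.005  0.002 -1.   ]
```

{"method": "arm_command", "body": {"steps": [[-1, 0, 25, 0, 1], [-2, 0, 50, 0, 1], [-2, 0, 75, 0, 1], [-2, 0, 95, 0, 1], [-2, 0, 105, 0, 1]]}}

```text
t: 5.95
eef_pos: [0.608, 0.2073, 0.0809]
tcp_rot: [[-0.026, -1.0, -0.008], [-1.0, 0.026, 0.001], [-0.001, 0.008, -1.0]]
wrist_force: [0.7, 0.0, 0.3]
grip_width: 0.006
```

```bash
python3 -c "
from h import *
s=optics.snapshot('side');cv2.imwrite('pics/s4.png',cv2.resize(s['frame'][180:380,140:400],None,fx=3,fy=3,interpolation=2))
go(.611,.208,.036,-1.5)"
```

```text
t 6.0 pos [0.6079 0.2073 0.0801] yaw -1.52 F [-1.5 -0.5 -1.3] shift [-0.8 -3.5 44.1] spin -0.0 tilt [-0.009  0.    -1.   ]
```

View pics/s4.png

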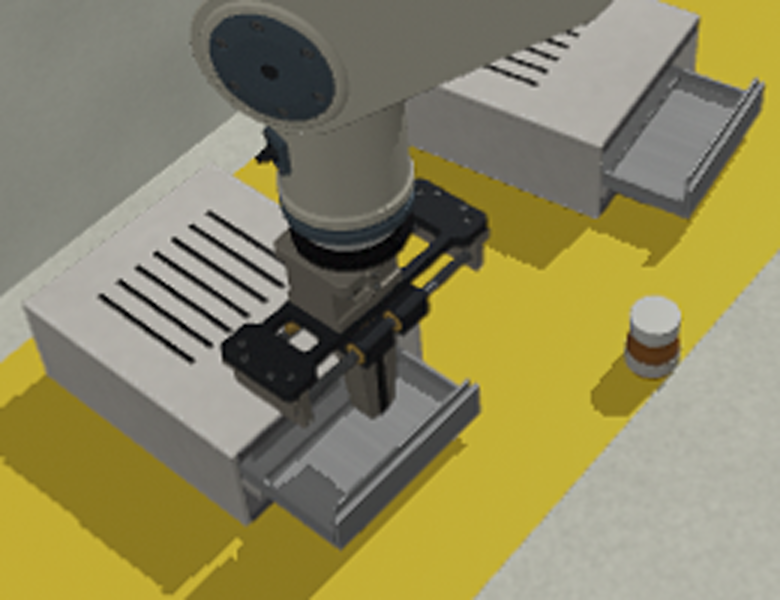

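The fingertip (crop ~(380,412)) hangs above the bare floor between lip and roof, with the body clear of the roof. I'll lower it.

{"method": "arm_command", "body": {"steps": [[0, -2, 12, 0, 1], [0, -3, 24, 0, 1], [0, -3, 34, 0, 1], [0, -3, 41, 0, 1], [0, -3, 41, 0, 1]]}}

```text
t: 6.5
eef_pos: [0.6099, 0.2071, 0.038]
tcp_rot: [[-0.026, -1.0, -0.01], [-1.0, 0.026, -0.0], [0.0, 0.01, -1.0]]
wrist_force: [-0.1, 0.0, -0.4]
grip_width: 0.006
```

```bash
python3 -c "
from h import *
go(.611,.208,.038,-1.5)
go(.594-.11,.2115,.038,-1.5)"
```

```text
t 6.5 pos [0.6099 0.2071 0.038 ] yaw -1.51 F [-0.1  0.  -0.4] shift [-1.  -1.1 -0.1] spin -0.0 tilt [-0.01 -0.   -1.  ]
t 6.5 pos [0.6099 0.2071 0.038 ] yaw -1.51 F [-0.1  0.  -0.4] shift [ -1.1 126.    1.3] spin -0.0 tilt [-0.01 -0.   -1.  ]
```

{"method": "arm_command", "body": {"steps": [[0, 8, 0, 0, 1], [0, 14, 0, 0, 1], [0, 20, 0, 0, 1], [0, 27, 0, 0, 1], [0, 34, 0, 0, 1]]}}

```text
t: 7.0
eef_pos: [0.5758, 0.2081, 0.0387]
tcp_rot: [[-0.026, -1.0, -0.009], [-1.0, 0.026, 0.0], [-0.0, 0.009, -1.0]]
wrist_force: [2.1, 0.7, -0.7]
grip_width: 0.007
```

{"method": "arm_command", "body": {"steps": [[0, 6, 0, 0, 1], [0, 12, 0, 0, 1], [0, 18, 0, 0, 1], [0, 24, 0, 0, 1], [0, 30, 0, 0, 1]]}}

```text
t: 7.5
eef_pos: [0.5453, 0.209, 0.039]
tcp_rot: [[-0.026, -1.0, -0.009], [-1.0, 0.026, 0.001], [-0.0, 0.009, -1.0]]
wrist_force: [2.3, 1.2, -2.1]
grip_width: 0.007
```

```bash
python3 -c "
from h import *
s=optics.snapshot('side');cv2.imwrite('pics/s5.png',cv2.resize(s['frame'][180:380,140:400],None,fx=3,fy=3,interpolation=2))
go(.594-.11,.2115,.038,-1.5)"
```

```text
t 7.55 pos [0.5441 0.2089 0.0389] yaw -1.51 F [-0.3 -0.5 -0.7] shift [-1.1 60.1  1.5] spin -0.0 tilt [-0.011  0.    -1.   ]
```

View pics/s5.png

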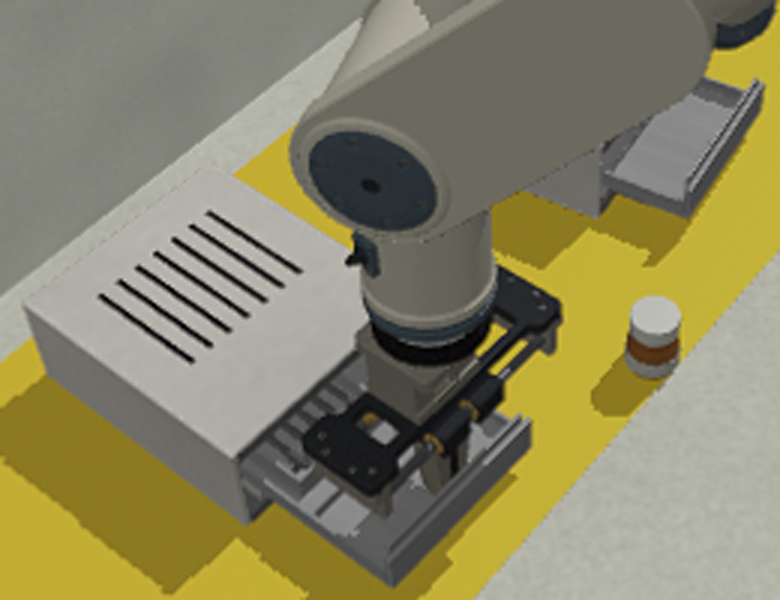

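The tray is about half out and following the finger, with the cassette visible behind the bar, so I'll continue.

{"method": "arm_command", "body": {"steps": [[0, 6, 0, 0, 1], [0, 12, 0, 0, 1], [0, 18, 0, 0, 1], [0, 24, 0, 0, 1], [0, 30, 0, 0, 1]]}}

```text
t: 8.05
eef_pos: [0.5136, 0.2097, 0.0392]
tcp_rot: [[-0.026, -1.0, -0.011], [-1.0, 0.026, 0.0], [0.0, 0.011, -1.0]]
wrist_force: [3.0, 0.6, -1.9]
grip_width: 0.008
```

{"method": "arm_command", "body": {"steps": [[0, 5, 0, 0, 1], [0, 10, 0, 0, 1], [0, 14, 0, 0, 1], [0, 18, 0, 0, 1], [0, 22, 0, 0, 1]]}}

```text
t: 8.55
eef_pos: [0.4913, 0.2102, 0.0394]
tcp_rot: [[-0.026, -1.0, -0.011], [-1.0, 0.026, 0.0], [0.0, 0.011, -1.0]]
wrist_force: [1.3, 1.2, -1.8]
grip_width: 0.005
```

{"method": "arm_command", "body": {"steps": [[0, 3, 0, 0, 1], [0, 6, 0, 0, 1], [0, 8, 0, 0, 1]]}}

```text
t: 8.85
eef_pos: [0.4851, 0.2106, 0.0397]
tcp_rot: [[-0.025, -1.0, -0.007], [-1.0, 0.025, 0.0], [-0.0, 0.007, -1.0]]
wrist_force: [13.5, -4.2, -10.2]
grip_width: 0.006
```

{"method": "arm_command", "body": {"steps": [[0, 2, 0, 0, 1], [0, 4, 0, 0, 1], [0, 4, 0, 0, 1], [0, 4, 0, 0, 1]]}}

```text
t: 9.25
eef_pos: [0.4852, 0.2108, 0.0401]
tcp_rot: [[-0.024, -1.0, 0.001], [-1.0, 0.024, 0.001], [-0.001, -0.001, -1.0]]
wrist_force: [17.0, -4.9, -13.1]
grip_width: 0.007
```

Firm at the stop (17 N, no motion). I'll ease off the lip, then lift straight out.

{"method": "arm_command", "body": {"steps": [[0, -5, 0, 0, 1], [0, -12, 0, 0, 1], [0, -13, 0, 0, 1], [0, -13, -10, 0, 1], [0, -13, -30, 0, 1]]}}

```text
t: 9.75
eef_pos: [0.4965, 0.2099, 0.0696]
tcp_rot: [[-0.024, -1.0, -0.002], [-1.0, 0.024, -0.0], [0.0, 0.002, -1.0]]
wrist_force: [1.1, -0.2, 0.2]
grip_width: 0.004
```

{"method": "arm_command", "body": {"steps": [[0, 0, -40, 0, 1], [0, 0, -80, 0, 1], [0, 0, -120, 0, 1], [0, 40, -150, 0, 1], [0, 80, -170, 0, 1]]}}

```text
t: 10.25
eef_pos: [0.4165, 0.212, 0.2425]
tcp_rot: [[-0.025, -1.0, -0.0], [-1.0, 0.025, 0.001], [-0.001, 0.0, -1.0]]
wrist_force: [-1.3, -0.2, 1.1]
grip_width: 0.009
```

{"method": "arm_command", "body": {"steps": [[0, 40, 0, 0, 1], [0, 60, 0, 0, 1], [0, 60, 0, 0, 1], [0, 60, 0, 0, 1]]}}

```text
t: 10.65
eef_pos: [0.3566, 0.2137, 0.2432]
tcp_rot: [[-0.024, -1.0, 0.001], [-1.0, 0.024, 0.002], [-0.002, -0.001, -1.0]]
wrist_force: [1.4, -0.5, 0.0]
grip_width: 0.002
```

```bash
python3 -c "
from h import *
s=optics.snapshot('top');cv2.imwrite('pics/t6.png',s['frame'][130:330,120:520].repeat(2,0).repeat(2,1));cv2.imwrite('pics/t6f.png',s['frame'])
s=optics.snapshot('side');cv2.imwrite('pics/s6.png',s['frame'])
s=optics.snapshot('wrist');cv2.imwrite('pics/w6.png',s['frame'])
go(.3,.2,.25,-1.5)"
```

```text
t 10.8 pos [0.3573 0.2136 0.2426] yaw -1.47 F [ 0.   0.2 -1.1] shift [15.  57.  -7.4] spin 0.0 tilt [-0.     0.001 -1.   ]
```

View pics/t6.png

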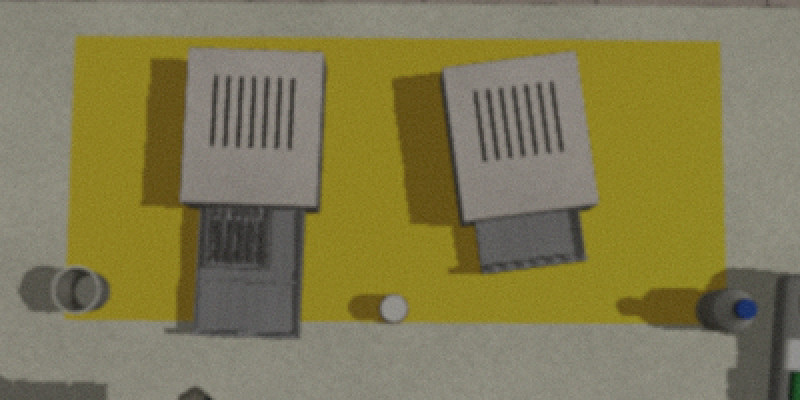

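View pics/s6.png

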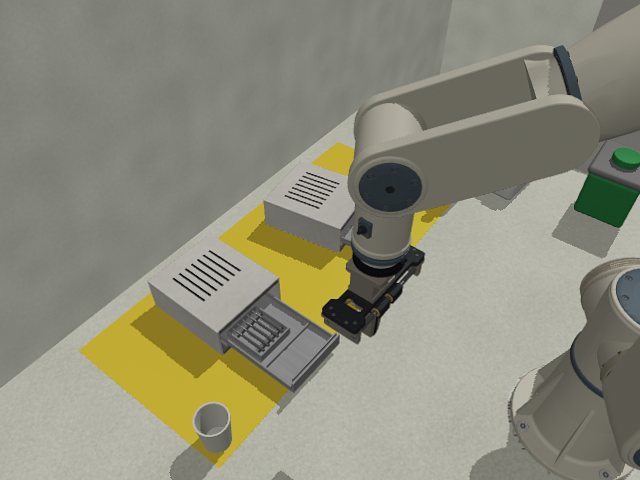

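View pics/w6.png

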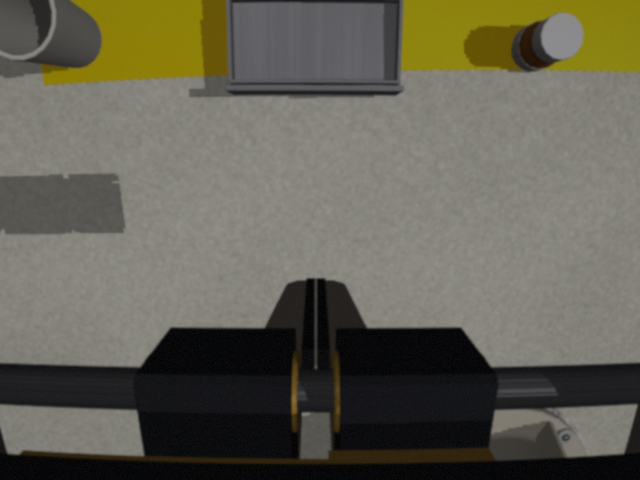

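The top view shows the full tray drawn out with its front at crop row ~336, and the cassette flat behind the bar. The empty tray is in, its front running (484,272)–(585,260). A quick numeric check follows before I hand in.

```bash
python3 -c "
from h import *
import pickle
s=pickle.load(open('top0.pkl','rb'))
f=lambda u,v,z: at(s,120+u/2,130+v/2,z)
m=(f(194,334,.054)+f(300,338,.054))/2; print('full front',m.round(4),'travel',np.hypot(*(np.array([.5742,.2076])-m[:2])).round(4))
e=(f(483,273,.054)+f(586,261,.054))/2; r=(at(s,352,241,.085)+at(s,417.5,232,.085))/2
print('empty front',e.round(4),'to roof edge',np.hypot(*(r-e)[:2]).round(4),'(home .073)')
print(np.round(ctrl.observe()['joint_vel'],3)); print(ctrl.close_job())"
```

```text
full front [0.468  0.2086 0.054 ] travel 0.1062
empty front [ 0.5674 -0.1927  0.054 ] to roof edge 0.0737 (home .073)
[-0.002  0.007  0.003 -0.    -0.001 -0.001]
the job is handed in; nothing more can be done
None
```

I pushed the empty (right-hand) tray home with the closed fingertips on its front plate. Then I lowered them behind the full (left-hand) tray's lip, drew it out to its stop, lifted clear and handed the job in at about 10.8 s. No verdict is reported.

- **Empty tray:** It stopped hard at home, with the force rising from about 3 N to 17 N and no further motion. In the last picture its front is 73.7 mm from the housing edge, against 73 mm when home.
- **Full tray:** It also stopped hard, at 17 N with no further motion. Image travel came out at 106 mm, and finger travel put it at about 108 mm, against the 110 mm stop. That gap fits the calibration error of about 2 mm plus the tray's unknown starting offset. It passes the 104 mm limit, though the image figure alone leaves only 2 mm to spare.
- **Cassette and bystanders:** The cassette lies flat behind the cross bar. The jar and beaker look unmoved in the pictures. I saw the bottle in the final top view and nothing went near it, but I did not measure its shift.
- **Arm:** It finished at rest, 0.24 m up and in front of the trays, with no contact force showing.

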